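# Hold the lid over the steaming pot

### The arm

A 6-joint arm with a two-finger parallel gripper is mounted at the origin on the work surface. World frame = base frame: x ahead of the robot, y to its left, z up, the work surface at z = 0. Lengths are in m, angles in rad, forces in N, time in s.
With the tool pointing down it reaches from about 0.275 to 1 m from the base axis. Payload 8.4 kg.
Tool frame: the origin (TCP) lies on the centre line of the jaws, within the pads' length; the fingertips stand 17 mm ahead of it and the grasp point (between the pads) lies 2 mm behind it (bot.tcp_to_tips is the y of the fingertips in the tool frame, in m); y points along the fingers, z is the direction in which the jaws open and shut, and the axes are right-handed (so a half turn about y gives the same grasp; the last joint's range is limited). The gripper opens to 85 mm and grips with 20 to 120 N. Pads are 22 mm wide; open, the fingers measure 114 mm over their backs; the gripper's body (76 mm by 85 mm) begins 54 mm behind the grasp point. The pads swing forward as they close: fully open they stand 13 mm farther back than shut.
Start: joints at [-1.184, 0.353, 1.633, -0, 1.155, -0.002], TCP at [0.237, -0.578, 0.228] pointing down, gripper open.
Joint ranges: [-2.63, 2.63], [-0.92, 2.1], [0.06, 2.66], [-1.3, 4.44], [0, 2.69], [-3.02, 3.02]. Speed limits (rad/s): [2.22, 2.22, 2.79, 3.14, 3.14, 3.14].

### API

Orientations are given as a unit quaternion [x, y, z, w].
In Python, from workcell import bot, hand, kinematics, get_obs, vision, hand_in gives the robot as it stands. The module is installed in compiled form; this text tells all that it offers. Calls block until the motion is done:
- bot.reach(position, orientation): joint-space move of the TCP to a pose.
- bot.servo_line(position, ori=None, velocity=0.15): straight line of the TCP; ori=None keeps the orientation; velocity is the mean speed in m/s.
- bot.goto_joints(angles): joint-space move.
- hand.move_gripper(opening, strength=None): finger opening in m; strength is the grip in N (None keeps the last); returns when the fingers have stopped.
- bot.dwell(seconds).
- kinematics.solve_ik(position, orientation): joint angles nearest the present ones, or None.
- get_obs(): the state.
- vision.read_camera(name): name is "side" or "top" or "wrist"; returns a dict with "frame" (420x560x3 uint8, red, green, blue), "intrinsics" (3x3 intrinsics, pixels), "view" (4x4, takes a point from world to camera coordinates). Camera axes: x right, y down, z forward; pixel columns grow to the right and rows downward; lengths in m; the calibration is good to about 2 mm. A picture is of the moment at which its call begins. There is no depth.
A pose or a line that the arm cannot do raises bot.IKError and nothing moves.
- hand_in(): hands the job in, once; it reports no verdict.
The state is a dict: "time_s": time; "joint_pos": joint angles; "joint_vel": joint speeds; "joint_efforts": joint torques, N m; "position": TCP position; "orientation": TCP orientation; "wrist_force": force on the tool from outside, world axes, zero at the start; "ft_torque": the same for the moment, N m; "gripper_width": finger opening in m.
Only numpy, scipy, OpenCV 4.12 (cv2) and the standard library are available. Lean on these libraries where they do the work, as an engineer would, in place of code of your own. Each camera call takes 0.05 s, during which the arm holds its last target. There are 200 camera calls.

### The job

One of the three pots stands uncovered with a potato steaming in it. Pick the red-handled lid off the chopping board, lift it over the glass guard and finish while holding it still and level just above the uncovered pot, centred over its mouth and about a finger's width (some 20 mm) clear of the rim, so that the steam can still get out. Do not let go of it or let it touch the pot, the guard or anything else on the way, and leave the other pots, their lids and the things around undisturbed.

Things in the scene. Friction and masses are not known exactly. Their poses are not given: they have to be found in the camera images.
- lid: the loose lid to carry: round stainless lid, 136 mm across, flat underside, 4 mm thick at the edge rising to 10 mm near the middle, with a solid upright red plastic handle block across its centre: 50 mm long along the lid's x, 14 mm thick along its y, from 8 to 52 mm above the underside. Origin: centre of the underside; z up. 0.14 to 0.28 kg. At the start it lies flat, right way up, on the chopping board right of the glass guard, at any yaw
- board: small wooden chopping board, fixed, 170 x 170 x 20 mm; origin at the centre of its underside
- pot_a: round open-topped aluminium pot, 120 mm outside diameter, 100 mm high, wall 4 mm, floor 5 mm, with two thin wire lugs on opposite sides that reach 77 mm from its axis at 75 mm height. Origin: centre of the underside on the table; z up. Any of the three pots may be the uncovered one
- pot_a_rim (a point): centre of the mouth of pot_a, in the plane of its rim, 100 mm above its origin; z up
- pot_b: round open-topped aluminium pot, 120 mm outside diameter, 100 mm high, wall 4 mm, floor 5 mm, with two thin wire lugs on opposite sides that reach 77 mm from its axis at 75 mm height. Origin: centre of the underside on the table; z up. Any of the three pots may be the uncovered one
- pot_b_rim (a point): centre of the mouth of pot_b, in the plane of its rim, 100 mm above its origin; z up
- pot_c: round open-topped aluminium pot, 120 mm outside diameter, 100 mm high, wall 4 mm, floor 5 mm, with two thin wire lugs on opposite sides that reach 77 mm from its axis at 75 mm height. Origin: centre of the underside on the table; z up. Any of the three pots may be the uncovered one
- pot_c_rim (a point): centre of the mouth of pot_c, in the plane of its rim, 100 mm above its origin; z up
- cover_1: a lid that already covers one of the pots, resting flat on its rim: round stainless lid, 136 mm across, flat underside, 4 mm thick at the edge rising to 10 mm near the middle, with a solid upright black plastic handle block across its centre: 50 mm long along the lid's x, 14 mm thick along its y, from 8 to 52 mm above the underside. Origin: centre of the underside; z up. 0.14 to 0.28 kg
- cover_2: a lid that already covers one of the pots, resting flat on its rim: round stainless lid, 136 mm across, flat underside, 4 mm thick at the edge rising to 10 mm near the middle, with a solid upright black plastic handle block across its centre: 50 mm long along the lid's x, 14 mm thick along its y, from 8 to 52 mm above the underside. Origin: centre of the underside; z up. 0.14 to 0.28 kg
- potato: a potato, about 60 mm across and 42 mm high, lying on the floor of the uncovered pot; origin at its underside, z up
- guard: upright glass splash guard in an aluminium frame, fixed, 400 mm long along its x (which runs nearly straight away from the robot), 150 mm high, 12 mm thick (foot 40 mm wide), standing between the board and the pots. Origin: centre of its underside; z up
- vinegar: amber vinegar bottle, 48 mm diameter, 170 mm high, bystander; origin at its underside
- chilli_jar: red jar with yellow cap, 56 mm diameter, 100 mm high, bystander; origin at its underside
- bowl: white bowl, 130 mm across, 60 mm high, bystander; origin at its underside
- cup: blue cup, 70 mm across, 80 mm high, bystander; origin at its underside
- spoon: spoon lying on the table, bystander
There are look-alikes about, which are no part of the job. Of the things like the potato, leave any that is blue; of the rest the larger one is meant.

How it is judged:
By the outcome, as a careful person would: the job done as asked, in the order asked, and still so for the second after the job is handed in, while the arm keeps its last pose, push and grip.
It also fails if it takes over 37 s, if anything falls off the work surface, if the arm or the gripper's body presses on something with over 40 N, if the wrist force passes 120 N, or if a joint passes its speed limit or range.

## Working session

There is one attempt and no reset: what is moved stays moved. The work goes in short steps, each a Python script; the robot and the scene stay as the last script left them, time stands still between calls to the robot, and variables do not carry over. Pictures are saved under pics/ and viewed, on a budget of 10 in all, crops included, one or two more only if the job needs it, and the job is handed in when it is done.

```bash
mkdir -p pics; python3 - <<'E'
from workcell import *
import cv2,numpy as np,pickle
d={}
for n in("side","top","wrist"):
    c=vision.read_camera(n);d[n]=c
    cv2.imwrite(f"pics/{n}0.png",c["frame"][:,:,::-1])
    V=np.array(c["view"]);print(n,np.round(c["intrinsics"],1).tolist(),"C",np.round(-V[:3,:3].T@V[:3,3],3),"fwd",V[2,:3].round(3))
pickle.dump(d,open("c0.pkl","wb"))
a,b=[cv2.resize(d[n]["frame"],(0,0),fx=1,fy=1)for n in("side","top")]
o=get_obs();print(o["time_s"],o["position"],o["orientation"],bot.tcp_to_tips)
E
```

```text
side [[484.8, 0.0, 280.0], [0.0, 484.8, 205.3], [0.0, 0.0, 1.0]] C [-0.104  0.732  0.747] fwd [ 0.579 -0.591 -0.561]
top [[405.8, 0.0, 274.7], [0.0, 405.8, 211.0], [0.0, 0.0, 1.0]] C [0.493 0.051 0.986] fwd [ 0.071 -0.006 -0.997]
wrist [[303.1, 0.0, 277.2], [0.0, 303.1, 205.7], [0.0, 0.0, 1.0]] C [ 0.301 -0.551  0.373] fwd [-0.256 -0.104 -0.961]
0.15 [ 0.23676318 -0.57801328  0.22751941] [-0.13665732  0.69417006 -0.69340764  0.13652308] 0.017
```

View pics/top0.png

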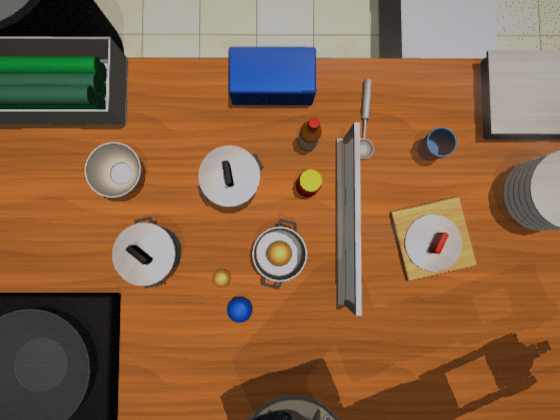

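View pics/side0.png

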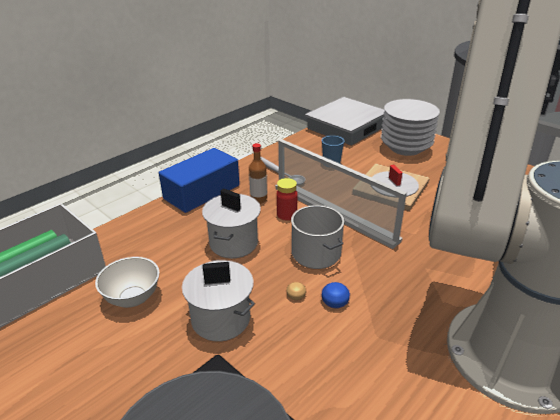

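The top view shows the red-handled lid at (433,242) on the board and the only uncovered pot at (279,253) with a large potato in it. The look-alikes are the small potato at (222,278) and the blue ball at (239,309). The pot with the larger, non-blue potato is the target. The other two pots, at (228,175) and (145,254), have black-handled covers. I'll measure both and confirm in one crop.

```bash
cat > h.py <<'E'
import numpy as np,cv2
def cast(c,uv,z):
    K=np.array(c["intrinsics"]);V=np.array(c["view"]);R=V[:3,:3];C=-R.T@V[:3,3]
    uv=np.atleast_2d(np.array(uv,float));r=(np.c_[uv,np.ones(len(uv))]@np.linalg.inv(K).T)@R
    return C+r*((z-C[2])/r[:,2])[:,None]
def proj(c,P):
    V=np.array(c["view"]);p=np.atleast_2d(P)@V[:3,:3].T+V[:3,3];q=p@np.array(c["intrinsics"]).T
    return q[:,:2]/q[:,2:]
def big(m,box=None):
    m=m.astype(np.uint8)*255
    if box is not None:
        k=np.zeros_like(m);x0,y0,x1,y1=box;k[y0:y1,x0:x1]=1;m=m*k
    cs,_=cv2.findContours(m,cv2.RETR_EXTERNAL,cv2.CHAIN_APPROX_NONE)
    return max(cs,key=cv2.contourArea)[:,0,:]
def circ(P):
    A=np.c_[2*P[:,:2],np.ones(len(P))];s=np.linalg.lstsq(A,(P[:,:2]**2).sum(1),rcond=None)[0]
    return s[:2],np.sqrt(s[2]+s[0]**2+s[1]**2)
def rcirc(P):
    for _ in range(6):
        c,r=circ(P);e=abs(np.hypot(*(P[:,:2]-c).T)-r);P=P[e<=max(np.percentile(e,85),.0015)]
    return c,r
E
python3 - <<'E'
from h import *;import pickle
d=pickle.load(open("c0.pkl","rb"))
c=d["top"];f=c["frame"];hsv=cv2.cvtColor(f,cv2.COLOR_RGB2HSV);H,S,Vv=[hsv[...,i].astype(int) for i in range(3)]
red=((H<8)|(H>172))&(S>150)&(Vv>70)
rc=big(red,(400,205,470,275));lc=cv2.convexHull(big((S<70),(400,205,470,275)))[:,0]
lc=big((S<70),(400,205,470,275))
print("lid",rcirc(cast(c,lc,.024)))
for z in(.05,.072):
    P=cast(c,rc,z)[:,:2];(q,s,a)=cv2.minAreaRect((P*1000).astype(np.float32));print(z,q,s,a)
pc=big((S<70),(235,215,320,290));print("pot outer",rcirc(cast(c,pc,.1)),len(pc))
# side view
s=d["side"];hs=cv2.cvtColor(s["frame"],cv2.COLOR_RGB2HSV);r2=((hs[...,0]<8)|(hs[...,0]>172))&(hs[...,1]>150)&(hs[...,2]>70)
rs=big(r2,(380,150,420,200));print("side red",cv2.boundingRect(rs))
g=f.copy()
for k,col in((rc,(0,255,0)),(lc,(255,0,255)),(pc,(0,255,255))):
    g[k[:,1],k[:,0]]=col
o=np.hstack([cv2.resize(f[200:290,235:325],(400,400),interpolation=0),cv2.resize(f[200:290,390:480],(400,400),interpolation=0)])
g=np.hstack([cv2.resize(g[200:290,235:325],(400,200*2),interpolation=0),cv2.resize(g[200:290,390:480],(400,400),interpolation=0)])
cv2.imwrite("pics/crop1.png",cv2.resize(np.vstack([o,g]),(600,600))[:,:,::-1])
E
```

```text
lid (array([ 0.48656663, -0.32970338]), np.float64(0.06687005858474125))
0.05 (485.67401123046875, -337.4946594238281) (13.261373519897461, 50.09211730957031) 61.99931716918945
0.072 (485.841552734375, -328.36328125) (12.949603080749512, 48.914527893066406) 61.999237060546875
pot outer (array([0.46284163, 0.03588811]), np.float64(0.05876060458730013)) 174
side red (389, 164, 13, 21)
```

View pics/crop1.png

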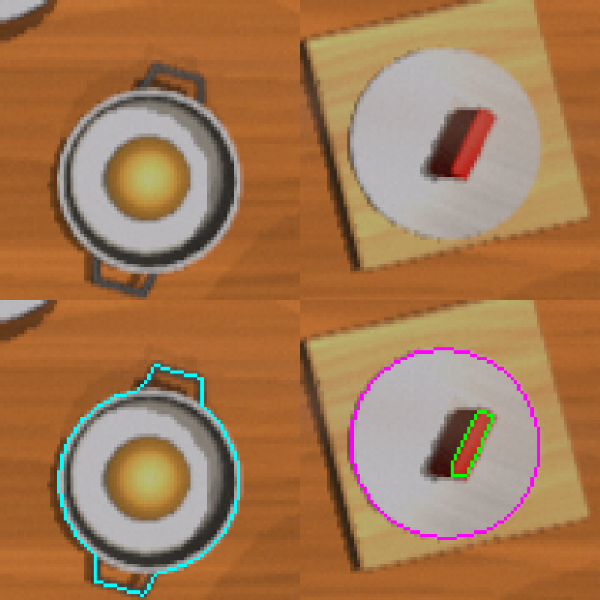

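View pics/wrist0.png

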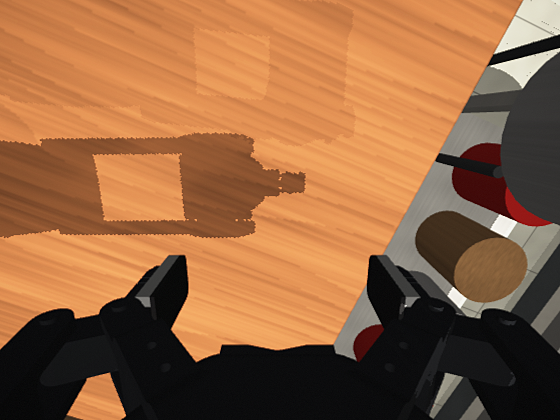

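The crop confirms both: a large potato in the open pot, and the red-handled lid on the board. The disc and handle-top centres agree to 1.5 mm, and the sizes come out as 134 mm, 49×13 mm and 118 mm, which match. I'll approach and check from close by.

```bash
cat >> h.py <<'E'
from scipy.spatial.transform import Rotation as Ro
def ori(yaw):
    z=np.array([np.cos(yaw),np.sin(yaw),0]);y=np.array([0,0,-1.]);return Ro.from_matrix(np.c_[np.cross(y,z),y,z]).as_quat()
E
python3 - <<'E'
from h import *;from workcell import *
best=None
for yaw in np.radians([62,-118]):
    q=kinematics.solve_ik([.486,-.329,.2],ori(yaw));q2=kinematics.solve_ik([.463,.036,.155],ori(yaw))
    print(np.degrees(yaw),None if q is None else np.round(q,2),None if q2 is None else np.round(q2,2))
    if q is not None and q2 is not None and (best is None or abs(q[5])+abs(q2[5])<best[0]): best=(abs(q[5])+abs(q2[5]),yaw)
yaw=best[1];print("use",np.degrees(yaw))
bot.reach([.486,-.329,.19],ori(yaw))
import pickle
c=vision.read_camera("wrist");pickle.dump(c,open("w1.pkl","wb"));cv2.imwrite("pics/w1.png",c["frame"][:,:,::-1])
o=get_obs();print(o["time_s"],o["position"],o["joint_pos"])
hsv=cv2.cvtColor(c["frame"],cv2.COLOR_RGB2HSV).astype(int);H,S,V=hsv[...,0],hsv[...,1],hsv[...,2]
rc=big(((H<8)|(H>172))&(S>150)&(V>70))
P=cast(c,rc,.072)[:,:2];print(cv2.minAreaRect((P*1000).astype(np.float32)),cv2.boundingRect(rc))
E
```

```text
62.0 [-0.6   0.32  1.74  0.    1.07 -1.68] [ 0.07  0.2   2.04  0.    0.91 -1.01]
-118.00000000000001 [-0.6   0.32  1.74 -0.    1.07  1.46] [ 0.07  0.2   2.04 -0.    0.91  2.13]
use 62.0
1.6833 [ 0.48573438 -0.32967862  0.19011409] [-5.98750688e-01  3.33383132e-01  1.75349643e+00 -2.08269920e-04
  1.05446054e+00 -1.67886073e+00]
((483.07965087890625, -330.5996398925781), (13.102148056030273, 53.82816696166992), 63.63838195800781) (267, 168, 16, 59)
```

View pics/w1.png

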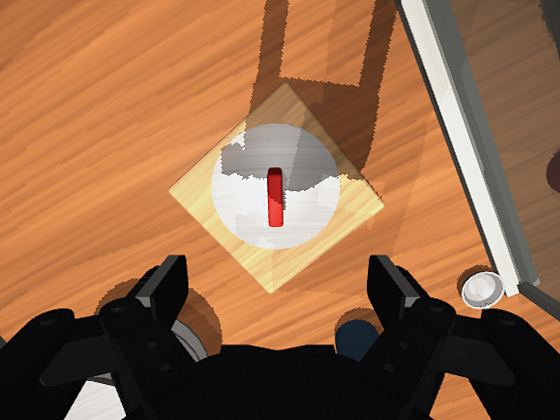

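The wrist view shows the handle at (276,197), between the jaws and aligned with them. It agrees with the top view to about 3 mm, so I'll use the mean and grasp.

```bash
python3 - <<'E'
from h import *;from workcell import *;import pickle
q=ori(np.radians(63))
bot.servo_line([.4848,-.3293,.056],q,velocity=.12)
o=get_obs();print(o["time_s"],o["position"],o["wrist_force"])
hand.move_gripper(0,70);o=get_obs();print(o["gripper_width"],o["wrist_force"],o["position"])
bot.servo_line([.4848,-.3293,.08],velocity=.06)
bot.servo_line([.4848,-.3293,.285],velocity=.15)
o=get_obs();print(o["time_s"],o["position"],o["gripper_width"],o["wrist_force"],o["ft_torque"])
for n in("wrist","top"):
    c=vision.read_camera(n);pickle.dump(c,open(f"{n}2.pkl","wb"));cv2.imwrite(f"pics/{n}2.png",c["frame"][:,:,::-1])
E
python3 -c "
import cv2,numpy as np
a=[cv2.resize(cv2.imread(f'pics/{n}2.png'),(400,300)) for n in('wrist','top')];cv2.imwrite('pics/m2.png',np.hstack(a))"
```

```text
2.95 [ 0.48528326 -0.32966172  0.0567168 ] [ 0.78928602 -0.16373873 -0.20543056]
0.012237439601390718 [-1.08318427  0.60662717  4.94007083] [ 0.4848545  -0.32948275  0.05638495]
5.675 [ 0.48436881 -0.32900528  0.28398137] 0.012010107130395277 [-0.42379503  0.50266473 -2.84571761] [ 0.01446936  0.05681817 -0.02669067]
```

View pics/m2.png

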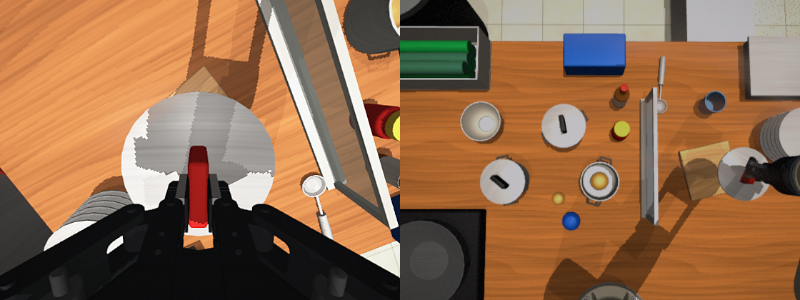

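The lid is held: 12 mm opening, about 2.8 N, and it looks level. I'll carry it over the guard (underside at about 0.248 m against 0.15 m). From the lifted views I'll also measure its centre relative to the TCP, and cross-check the pot centre in the side view.

```bash
python3 - <<'E'
from h import *;from workcell import *;import pickle
w=pickle.load(open("wrist2.pkl","rb"));t=pickle.load(open("top2.pkl","rb"))
def lidfit(c,box,z,tag,sat=60):
    h=cv2.cvtColor(c["frame"],cv2.COLOR_RGB2HSV);k=big(cv2.morphologyEx((h[...,1]<sat).astype(np.uint8),cv2.MORPH_OPEN,np.ones((3,3)))>0,box)
    P=cast(c,k,z);r=rcirc(P);print(tag,r,len(k));return r
o=np.array([.48437,-.32901])
for (c,b,n) in((w,(165,125,390,265),"wrist"),(t,(495,195,560,285),"top")):
    lidfit(c,b,.250,n)
bot.servo_line([.463,.036,.285],velocity=.12)
ob=get_obs();print(ob["time_s"],ob["position"],ob["gripper_width"],ob["wrist_force"])
for n in("wrist","top","side"):
    c=vision.read_camera(n);pickle.dump(c,open(f"{n}3.pkl","wb"));cv2.imwrite(f"pics/{n}3.png",c["frame"][:,:,::-1])
a=[cv2.resize(cv2.imread(f'pics/{n}3.png'),(400,300)) for n in('wrist','side','top')]
cv2.imwrite('pics/m3.png',np.vstack([np.hstack(a[:2]),np.hstack([a[2],0*a[2]])]))
E
```

```text
wrist (array([ 0.48605135, -0.32999316]), np.float64(0.0671927860703972)) 681
top (array([ 0.56650291, -0.42421467]), np.float64(0.05010510863624102)) 148
8.975 [0.46304408 0.03577104 0.28500527] 0.012136144572509652 [ 0.36456175  0.01598926 -2.97732214]
```

View pics/m3.png

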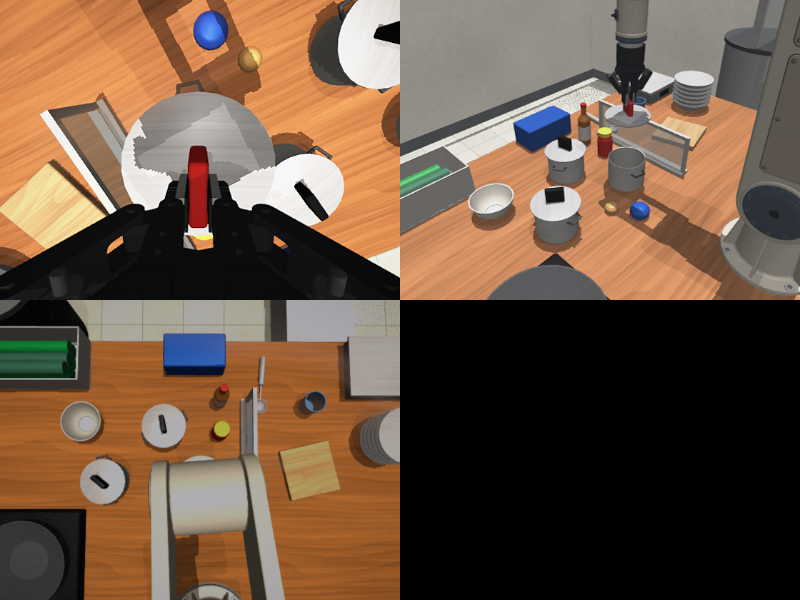

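The view shows the lid over the pot mouth, level, with nothing disturbed. The wrist fit puts the lid centre about 1.9 mm from the TCP along the handle. Next I'll cross-check the pot centre from the side picture, then descend.

```bash
python3 - <<'E'
from h import *;import pickle
d=pickle.load(open("c0.pkl","rb"));s3=pickle.load(open("side3.pkl","rb"))
def up(c,box,z,ymax,name):
    h=cv2.cvtColor(c["frame"],cv2.COLOR_RGB2HSV);k=big(h[...,1]<90,box);n=len(k)
    x0,y0,x1,y1=box;k=k[(k[:,1]<ymax)&(k[:,0]>x0+1)&(k[:,0]<x1-2)&(k[:,1]>y0+1)]
    print(name,rcirc(cast(c,k,z)),len(k),n);return k
k=up(d["side"],(285,200,350,270),.1,224,"pot side")
l=up(s3,(290,135,365,185),.2506,400,"lid side (tcp .4630 .0358)")
# lid side mask pixel check
g=np.hstack([d["side"]["frame"][190:280,270:360].copy(),s3["frame"][100:190,280:370].copy()])
g[k[:,1]-190,k[:,0]-270]=(255,0,255);g[l[:,1]-100,l[:,0]-280+90]=(255,0,255)
# predicted pot rim / lid rim from estimates
th=np.linspace(0,2*np.pi,200)
for c,ct,z,r,o in((d["side"],(.4628,.0359),.1,.06,(270,190)),(s3,(.4647,.0349),.2506,.068,(190,100))):
    p=proj(c,np.c_[ct[0]+r*np.cos(th),ct[1]+r*np.sin(th),0*th+z]).round().astype(int)-o;g[p[:,1],p[:,0]]=(0,255,0)
cv2.imwrite("pics/s3.png",cv2.resize(g,(800,400),interpolation=0)[:,:,::-1])
E
```

```text
pot side (array([0.46306871, 0.03427504]), np.float64(0.058700700451540744)) 30 229
lid side (tcp .4630 .0358) (array([0.4466877 , 0.02981811]), np.float64(0.09086486947118232)) 232 345
```

View pics/s3.png

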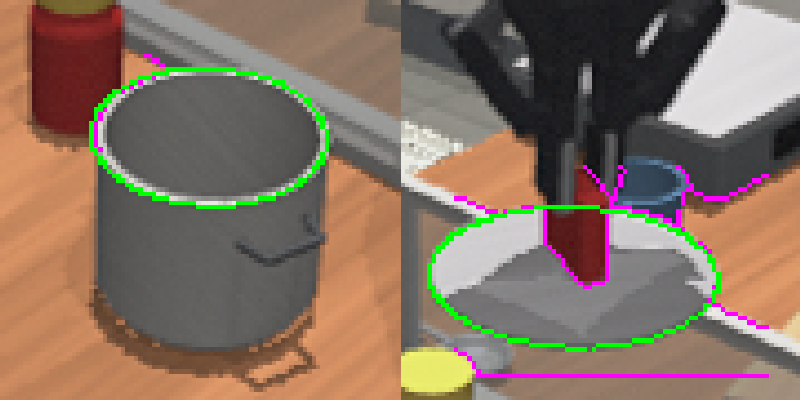

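The predicted circles (green) lie on both real rims within a pixel, so the lid is level and the centres hold. Now I'll descend with the 1.9 mm correction.

```bash
python3 - <<'E'
from h import *;from workcell import *;import pickle
bot.servo_line([.4612,.0365,.1565],velocity=.06)
bot.dwell(.5)
ob=get_obs();print(ob["time_s"],ob["position"],ob["gripper_width"],ob["wrist_force"],ob["ft_torque"],np.abs(ob["joint_vel"]).max())
print(Ro.from_quat(ob["orientation"]).as_matrix()[:,1])
c=vision.read_camera("side");w=vision.read_camera("wrist")
h=cv2.cvtColor(w["frame"],cv2.COLOR_RGB2HSV)
g=c["frame"][130:280,240:390].copy();g=cv2.resize(g,(600,600),interpolation=0)
th=np.linspace(0,2*np.pi,400)
L=ob["position"][:2]+[.0017,-.001]
for ct,z,r,col in(((.4629,.0355),.1,.06,(0,255,0)),(L,.1205,.068,(255,0,255))):
    p=((proj(c,np.c_[ct[0]+r*np.cos(th),ct[1]+r*np.sin(th),0*th+z])-(240,130)+.5)*4).astype(int);g[p[:,1],p[:,0]]=col
cv2.imwrite("pics/s4.png",g[:,:,::-1])
E
```

```text
11.9167 [0.46122004 0.03649424 0.1565131 ] 0.011718470820140391 [ 0.57579496  0.17400638 -2.36521297] [0.02765947 0.02404685 0.02997463] 0.0012310697668916155
[ 5.12085275e-05 -2.05448768e-05 -9.99999998e-01]
```

View pics/s4.png

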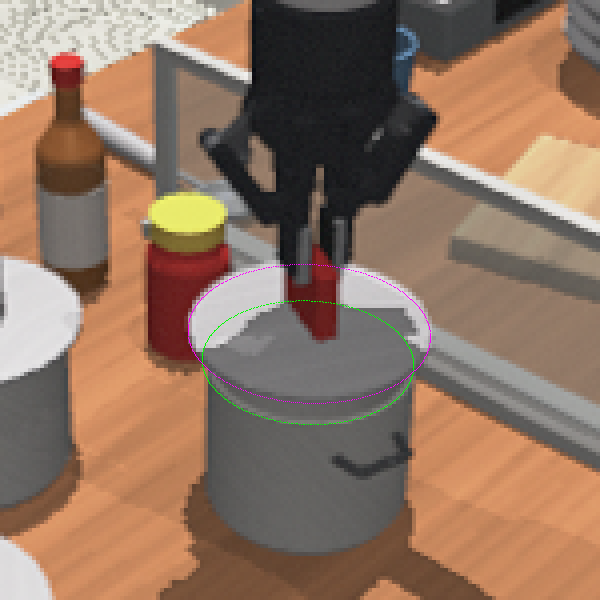

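The lid is level over the pot, its rim lies on the predicted circle, and there is a clear gap to the rim. The forces show only the lid's weight, so I'm handing in.

```bash
python3 -c "
from workcell import *
hand_in();o=get_obs();print(o['time_s'],o['position'],o['gripper_width'])"
```

```text
the job is handed in; nothing more can be done
the job is handed in; nothing more can be done
```

I picked the red-handled lid off the board, carried it over the glass guard and handed the job in with the lid held over the uncovered pot. Robot time was about 12 s of the 37 s allowed.

- **Guard clearance:** the lid's underside crossed at about 0.248 m, against a guard height of 0.15 m.
- **Final hold:** the lid's centre is within about 1–2 mm of the pot's axis and its underside is about 20 mm above the rim. Both figures come from the arm's pose and the grasp geometry. In the last side picture the lid's edge lay on the circle predicted from them, with a visible gap to the rim.
- **Level and still:** the tool was vertical, the arm was at rest, and the wrist force showed only the lid's weight (about 2.4 N).
- **Surroundings:** no contact or disturbed items showed in the pictures I viewed. The final side view covers only the area around the pot.

**Checks that disagreed or failed:**
- The top and wrist views of the handle differed by about 3 mm. I used the mean, then corrected a 1.9 mm offset of the lid's centre after lifting.
- The pot centre differed by 1.6 mm between the top and side views.
- Two automatic circle fits of the lifted lid (top and side views) gave wrong radii, so I discarded them. I relied on the wrist fit and the predicted-circle overlays instead.
- After `hand_in()` the robot state could no longer be read, so I have no reading from the final second.

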